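Clip the specimen transport box shut, corner by opposite corner

ROBOT

A 6-joint arm with a two-finger parallel gripper is mounted at the origin on the work surface. World frame = base frame: x ahead of the robot, y to its left, z up, the work surface at z = 0. Lengths are in m, angles in rad, forces in N, time in s.
With the tool pointing down it reaches from about 0.35 to 0.975 m from the base axis. Payload 4.9 kg.
Tool frame: the origin (TCP) lies between the finger pads; the fingertips stand 19 mm ahead of it and the grasp point (between the pads) is the TCP; z points along the fingers, y is the line along which they close (so a half turn about z gives the same grasp; the last joint's range is limited). The gripper opens to 85 mm and grips with 20 to 120 N. Pads are 22 mm wide; open, the fingers measure 114 mm over their backs; the gripper's body (76 mm by 85 mm) begins 54 mm behind the grasp point. The pads swing forward as they close: fully open they stand 13 mm farther back than shut.
Start: joints at [-1.24, 0.053, 1.613, -0, 1.476, -0.119], TCP at [0.272, -0.563, 0.25] pointing down, gripper open.
Joint ranges: [-3.01, 3.01], [-1.01, 2.22], [0.06, 2.58], [-1.02, 4.17], [0.09, 2.62], [-3.14, 3.14]. Speed limits (rad/s): [2.57, 2.57, 3.14, 3.14, 3.14, 3.14].

INTERFACE

Orientations are given as a rotation vector (axis times angle).
In Python, from station import ctrl gives the robot as it stands. The module is installed in compiled form; this text tells all that it offers.
- The arm moves only by the tool servo_tool, never from a script. Its argument "increments" is a list that holds one entry, the list of rows, each a list of 5 numbers: the finger opening in cm, from 0 to 8.54, then the shift along the tool's x, y, z in cm, then the turn about the tool's z in degrees. A call has 1 to 5 rows; each row is the pose to reach, as a shift and turn from the pose commanded when the call began, along the tool's axes at that moment; what a row does not reach only later rows make up. A row lasts 1/10 s, in which the tool goes at most 50 mm and 8.59 degrees, less where a joint would pass 70% of its speed; a pose out of reach is approached as far as the arm can. A call with a gripper value outside its range is refused whole. The fingers move at their own pace and stop on an object; "newtons" is the grip in N (left out, the last holds). Time passes only in rows, so rows that repeat a pose let the fingers close. It gives the time, the measured TCP pose, the force, the opening and the grip force at its end, in the units of the state.
- ctrl.get_obs(): the state, without advancing time (a new reading comes with each control period).
- ctrl.get_image(name): name is "scene" or "top" or "wrist"; returns a dict with "img" (400x640x3 uint8, red, green, blue), "fx", "fy", "cx", "cy" (pixels), "rvec" (rotation vector, rad) and "tvec" (3), from world to camera coordinates, as OpenCV has them; the wrist camera has in their place "mount" (4x4, takes a point from camera to tool coordinates, whose origin is the TCP and whose axes are the flange's). Camera axes: x right, y down, z forward; pixel columns grow to the right and rows downward; lengths in m; the calibration is good to about 2 mm. A picture is of the moment at which its call begins: read the wrist's pose just before it. There is no depth.
- ctrl.finish_job(): hands the job in; it is judged then, once.
The state is a dict: "t": time; "q": joint angles; "dq": joint speeds; "effort": joint torques, N m; "tool_pos": TCP position; "tool_rot": TCP orientation; "contact_force": force on the tool from outside, world axes, zero at the start; "wrist_torque": the same for the moment, N m; "opening": finger opening in m; "grip_force": force on a finger pad.
Only numpy, scipy, OpenCV 4.12 (cv2) and the standard library are available. Lean on these libraries where they do the work, as an engineer would, in place of code of your own. Each camera call takes 0.05 s, during which the arm holds its last target. There are 200 camera calls.

TASK

Close the specimen transport box for transport: fold its four lid clips outwards and press each down until it snaps under the rim and stays shut by itself. Start with the red-tabbed clip, then the clip at the diagonally opposite corner, then the other two in either order, each one snapped and let go before the next. Press gently and stop at the snap (a clip breaks at about 20 N), and leave the carton on the lid and the other things on the bench alone.

Things in the scene. Friction and masses are not known exactly. Their poses are not given: they have to be found in the camera images.
- transport_box: White specimen transport box, 200 mm (its x) by 154 mm (its y), fixed in a screwed-down black cradle (228 x 170 mm), any yaw. Origin: centre of the underside, on the bench. Grey-blue lid inside the rim, top 88 mm up. Clips hinge at x = +-58, y = +-50 mm, axes along x, 100 mm up; they swing outwards (to +y or -y) and down over the rim.
- clip_red (a joint): Hinge angle of the clip with the RED tab, on the +x +y corner: 0 = plate flat (closed), pi/2 = standing upright, more = leaning inwards. A weak spring (under 0.05 N m) and friction hold an unsnapped clip between 0.5 and 1.75: let go too early, it springs up again. A snapped clip reads within 0.03 of 0.
- clip_red_hinge (a point): Hinge axis of clip_red, middle of its width; at (+58, +50) mm in the box's x, y, 100 mm above the bench. The clip is a flat plate 36 mm wide, 4 mm thick, reaching 44 mm out from this axis; its outer half is the coloured tab, with a springy barbed hook hanging 11 mm below it, 26 to 36 mm from the axis.
- clip_red_tab (a point): Top of the tab of clip_red, 27 mm from the hinge: press here. Flat (102 mm up) it is usually not yet caught: the lid corner gives on a foam seal (0.75 N/mm) and must be pressed until the hook snaps under its metal catch on the rim, 1 mm above to 8 mm below flat (unknown, differs by corner). 4 to 11 N before the snap, then a drop of 2 N or more; 1 mm lower is a hard stop. Over 20 N breaks it.
- clip_b (a joint): Hinge angle of yellow-tabbed clip on the -x -y corner, diagonally across from the red one: 0 = plate flat (closed), pi/2 = standing upright, more = leaning inwards. A weak spring (under 0.05 N m) and friction hold an unsnapped clip between 0.5 and 1.75: let go too early, it springs up again. A snapped clip reads within 0.03 of 0.
- clip_b_hinge (a point): Hinge axis of clip_b, middle of its width; at (-58, -50) mm in the box's x, y, 100 mm above the bench. The clip is a flat plate 36 mm wide, 4 mm thick, reaching 44 mm out from this axis; its outer half is the coloured tab, with a springy barbed hook hanging 11 mm below it, 26 to 36 mm from the axis.
- clip_b_tab (a point): Top of the tab of clip_b, 27 mm from the hinge: press here. Flat (102 mm up) it is usually not yet caught: the lid corner gives on a foam seal (0.75 N/mm) and must be pressed until the hook snaps under its metal catch on the rim, 1 mm above to 8 mm below flat (unknown, differs by corner). 4 to 11 N before the snap, then a drop of 2 N or more; 1 mm lower is a hard stop. Over 20 N breaks it.
- clip_c (a joint): Hinge angle of yellow-tabbed clip on the +x -y corner: 0 = plate flat (closed), pi/2 = standing upright, more = leaning inwards. A weak spring (under 0.05 N m) and friction hold an unsnapped clip between 0.5 and 1.75: let go too early, it springs up again. A snapped clip reads within 0.03 of 0.
- clip_c_hinge (a point): Hinge axis of clip_c, middle of its width; at (+58, -50) mm in the box's x, y, 100 mm above the bench. The clip is a flat plate 36 mm wide, 4 mm thick, reaching 44 mm out from this axis; its outer half is the coloured tab, with a springy barbed hook hanging 11 mm below it, 26 to 36 mm from the axis.
- clip_c_tab (a point): Top of the tab of clip_c, 27 mm from the hinge: press here. Flat (102 mm up) it is usually not yet caught: the lid corner gives on a foam seal (0.75 N/mm) and must be pressed until the hook snaps under its metal catch on the rim, 1 mm above to 8 mm below flat (unknown, differs by corner). 4 to 11 N before the snap, then a drop of 2 N or more; 1 mm lower is a hard stop. Over 20 N breaks it.
- clip_d (a joint): Hinge angle of yellow-tabbed clip on the -x +y corner, diagonally across from clip_c: 0 = plate flat (closed), pi/2 = standing upright, more = leaning inwards. A weak spring (under 0.05 N m) and friction hold an unsnapped clip between 0.5 and 1.75: let go too early, it springs up again. A snapped clip reads within 0.03 of 0.
- clip_d_hinge (a point): Hinge axis of clip_d, middle of its width; at (-58, +50) mm in the box's x, y, 100 mm above the bench. The clip is a flat plate 36 mm wide, 4 mm thick, reaching 44 mm out from this axis; its outer half is the coloured tab, with a springy barbed hook hanging 11 mm below it, 26 to 36 mm from the axis.
- clip_d_tab (a point): Top of the tab of clip_d, 27 mm from the hinge: press here. Flat (102 mm up) it is usually not yet caught: the lid corner gives on a foam seal (0.75 N/mm) and must be pressed until the hook snaps under its metal catch on the rim, 1 mm above to 8 mm below flat (unknown, differs by corner). 4 to 11 N before the snap, then a drop of 2 N or more; 1 mm lower is a hard stop. Over 20 N breaks it.
- coverslips: Green and white coverslip carton 36 x 26 x 14 mm, loose on the middle of the lid. Origin: centre of its underside. Bystander, to be left alone.
- slide_carton: Green and white slide carton 80 x 55 x 30 mm, loose on the bench. Origin: centre of its underside. Bystander, to be left alone.
- pot_a: Sample pot with red cap, 44 mm across, 55 mm high, loose on the bench. Origin: centre of its underside. Bystander, to be left alone.
- pot_b: Sample pot with blue cap, 44 mm across, 55 mm high, loose on the bench. Origin: centre of its underside. Bystander, to be left alone.
- dish: White round lidded dish, 88 mm across, 16 mm high, loose on the bench. Origin: centre of its underside. Bystander, to be left alone.
- spatula: Steel spatula 160 mm long, loose on the bench. Bystander, to be left alone.

How it is judged:
On the way, in this order (a step that is already met when the one before it is completed fails the run):
1. the red-tabbed clip is snapped shut and let go, the other three still open (value of joint clip_red below 0.06 rad and contact force between the fingers and clip_red below 0.5 N and value of joint each of clip_b, clip_c, clip_d above 0.12 rad), for 0.2 s.
2. the diagonally opposite clip is snapped shut and let go too, the other two still open (value of joint each of clip_red, clip_b below 0.06 rad and contact force between the fingers and clip_red below 0.5 N and contact force between the fingers and clip_b below 0.5 N and value of joint each of clip_c, clip_d above 0.12 rad), for 0.2 s.
3. one of the other two clips is snapped shut and let go, the last still open (value of joint each of clip_red, clip_b below 0.06 rad and contact force between the fingers and clip_red below 0.5 N and contact force between the fingers and clip_b below 0.5 N and (((value of joint clip_c below 0.06 rad and contact force between the fingers and clip_c below 0.5 N) and value of joint clip_d above 0.12 rad) or ((value of joint clip_d below 0.06 rad and contact force between the fingers and clip_d below 0.5 N) and value of joint clip_c above 0.12 rad))), for 0.2 s.
At the end, for the whole second after the job is handed in: All four clips lie snapped under the rim (hinge angles below 0.06 rad) with nothing pressing on them, and the coverslip carton still lies on the lid (value of joint each of clip_red, clip_b, clip_c, clip_d below 0.06 rad and contact force between the fingers and clip_red below 0.5 N and contact force between the fingers and clip_b below 0.5 N and contact force between the fingers and clip_c below 0.5 N and contact force between the fingers and clip_d below 0.5 N and z of coverslips in the frame of transport_box above 0.08 m); the robot touches nothing.
It fails at once if the fingers or arm press on the box, its lid or a clip with more than 20 N (contact force between any of the fingers, the arm and transport_box above 20 N).
It fails at once if the coverslip carton on the lid is moved more than 15 mm (distance of coverslips from where it was at the start of the episode above 0.015 m).
It fails at once if another loose thing on the bench is moved more than 20 mm (distance of any of slide_carton, pot_a, pot_b, dish, spatula from where it was at the start of the episode above 0.02 m).
It also fails if it takes over 70 s, if anything falls off the work surface, if the arm or the gripper's body presses on something with over 40 N, if the wrist force passes 120 N, or if a joint passes its speed limit or range.

## Working session

There is one attempt and no reset: what is moved stays moved. The work goes in short steps, Python scripts to look and compute and a tool call to move; the robot and the scene stay as the last step left them, time stands still between calls to the robot, and variables do not carry over. Pictures are saved under pics/ and viewed, at most 10 in all, crops included, and the job is handed in when it is done.

Besides the shell and the picture viewer there is one more tool, called after ">>>" as a command line: name --argument value ..., lists and objects as JSON in quotes. servo_tool: Moves the arm, as the interface text tells. Its arguments: {"type":"object","properties":{"increments":{"type":"array"},"newtons":{"type":"number"}},"required":["increments"]}

```bash
mkdir -p pics
python3 - <<'E'
from station import ctrl
import cv2,numpy as np
o=ctrl.get_obs();print(o)
for n in("top","scene"):
    d=ctrl.get_image(n);cv2.imwrite(f"pics/{n}0.png",d["img"][...,::-1]);np.save(f"pics/{n}0.npy",d,allow_pickle=True)
    print(n,{k:v for k,v in d.items() if k!="img"})
E
```

```text
{'t': 0.0, 'q': array([-1.24002216e+00,  5.33587810e-02,  1.61430670e+00,  1.37805840e-05,
        1.47599818e+00, -1.18987455e-01]), 'dq': array([-0.00187148, -0.00025034,  0.00016718,  0.00081595,  0.00096132,
       -0.00210631]), 'effort': array([-4.66621696e-04, -3.93677723e+01, -3.70177460e+01, -1.79334693e-04,
        7.02415840e-03,  3.62197525e-06]), 'tool_pos': array([ 0.27153747, -0.56227848,  0.2490542 ]), 'tool_rot': array([-3.06048100e+00, -7.00082728e-01,  3.22203818e-04]), 'contact_force': array([0.54266153, 0.07570253, 0.42282736]), 'wrist_torque': array([-0.01264658, -0.05059838,  0.05572919]), 'grip_force': 0.0, 'opening': 0.0851658097144126}
top {'fx': 465.09297953810864, 'fy': 465.09297953810864, 'cx': 317.38574698133294, 'cy': 188.88195235036875, 'rvec': array([ 2.1209967 , -2.06932369,  0.23647501]), 'tvec': array([-0.01254136,  0.59333825,  1.00775509])}
scene {'fx': 384.4440264366809, 'fy': 384.4440264366809, 'cx': 313.0608674366665, 'cy': 203.22195964055072, 'rvec': array([ 2.04695591,  0.89680623, -0.44533746]), 'tvec': array([-0.38195036, -0.20697074,  1.43956137])}
```

View pics/top0.png

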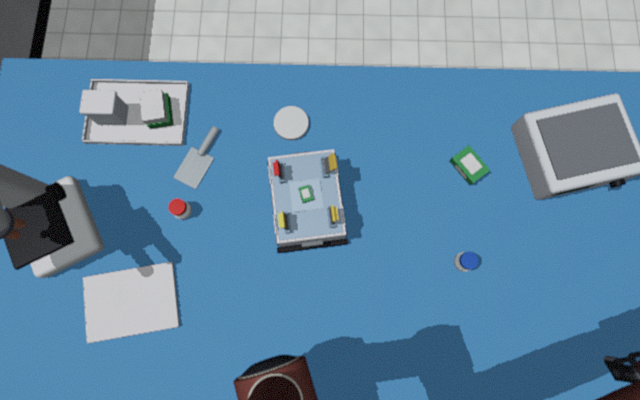

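View pics/scene0.png

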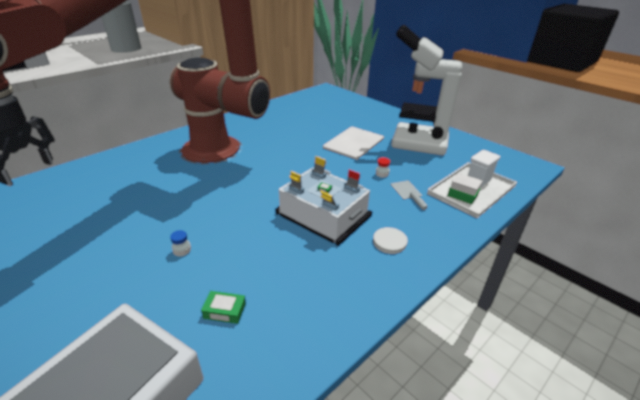

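The top view shows the red tab at (277,170) and the yellow tabs at (283,220), (332,162) and (334,214), with the box at about (306,195). Box +x points up in the image and +y points left. The scene view shows the four tabs near (353,181), (295,181), (320,165) and (328,199).

```bash
cat > h.py <<'E'
import numpy as np,cv2
def ray(d,uv):
    R=cv2.Rodrigues(d["rvec"])[0];t=d["tvec"]
    v=R.T@np.array([(uv[0]-d["cx"])/d["fx"],(uv[1]-d["cy"])/d["fy"],1]);return -R.T@t,v/np.linalg.norm(v)
def plane(d,uv,z):
    c,v=ray(d,uv);return c+v*(z-c[2])/v[2]
def tri(rs):
    A=sum(np.eye(3)-np.outer(v,v) for c,v in rs);b=sum((np.eye(3)-np.outer(v,v))@c for c,v in rs)
    p=np.linalg.solve(A,b);return p,[round(float(np.linalg.norm(np.cross(p-c,v)))*1e3,1) for c,v in rs]
def blobs(img,roi,col,amin=8):
    x0,y0,x1,y1=roi;h=cv2.cvtColor(img,cv2.COLOR_RGB2HSV)
    rng={"yellow":[((18,120,90),(35,255,255))],"red":[((0,130,70),(8,255,255)),((172,130,70),(180,255,255))]}[col]
    m=sum(cv2.inRange(h,a,b) for a,b in rng);k=np.zeros_like(m);k[y0:y1,x0:x1]=m[y0:y1,x0:x1]
    n,l,s,c=cv2.connectedComponentsWithStats(k)
    return [(c[i].round(1).tolist(),s[i].tolist()) for i in range(1,n) if s[i][4]>=amin]
E
python3 - <<'E'
from h import *
T=np.load("pics/top0.npy",allow_pickle=True).item();S=np.load("pics/scene0.npy",allow_pickle=True).item()
bt={};bs={}
for c in("red","yellow"):
    print(c,blobs(T["img"],(262,145,350,240),c)); print(blobs(S["img"],(275,150,375,215),c))
    bt[c]=[b[0] for b in blobs(T["img"],(262,145,350,240),c)];bs[c]=[b[0] for b in blobs(S["img"],(275,150,375,215),c)]
for c in bt:
  for i,a in enumerate(bt[c]):
    for j,b in enumerate(bs[c]):
      p,e=tri([ray(T,a),ray(S,b)]);
      if max(e)<8: print(c,a,b,p.round(4),e)
# lid/rim: bright low-saturation region outline
h=cv2.cvtColor(T["img"],cv2.COLOR_RGB2HSV);m=((h[...,1]<120)&(h[...,2]>110)).astype(np.uint8);k=np.zeros_like(m);k[145:255,258:355]=m[145:255,258:355]
k=cv2.morphologyEx(k,cv2.MORPH_OPEN,np.ones((3,3)))
cs=cv2.findContours(k,cv2.RETR_EXTERNAL,cv2.CHAIN_APPROX_NONE)[0];c=max(cs,key=cv2.contourArea);r=cv2.minAreaRect(c);print(r)
q=np.array([plane(T,p,.1)for p in cv2.boxPoints(r)]);print(q.round(4),np.linalg.norm(np.diff(q,axis=0),axis=1),q.mean(0))
cv2.imwrite("pics/topc.png",cv2.resize(T["img"][135:260,245:365,::-1],None,fx=4.5,fy=4.5,interpolation=cv2.INTER_CUBIC))
E
```

```text
red [([276.3, 168.1], [273, 160, 7, 16, 74])]
[([353.5, 174.9], [349, 171, 10, 9, 62])]
yellow [([332.3, 161.7], [329, 154, 8, 16, 98]), ([333.6, 213.6], [331, 206, 7, 16, 81]), ([281.8, 219.7], [279, 213, 6, 14, 63])]
[([319.6, 161.6], [316, 158, 9, 8, 50]), ([295.2, 177.1], [291, 173, 9, 9, 57]), ([326.4, 196.2], [322, 191, 10, 11, 68])]
red [276.3, 168.1] [353.5, 174.9] [0.6232 0.0923 0.1298] [1.2, 1.2]
yellow [332.3, 161.7] [319.6, 161.6] [ 0.6151 -0.0294  0.2146] [1.7, 1.7]
yellow [332.3, 161.7] [326.4, 196.2] [ 0.6422 -0.0306  0.1264] [0.8, 0.8]
yellow [333.6, 213.6] [295.2, 177.1] [ 0.5253 -0.0347  0.1303] [0.1, 0.1]
yellow [281.8, 219.7] [319.6, 161.6] [0.5083 0.0749 0.1292] [1.7, 1.7]
yellow [281.8, 219.7] [326.4, 196.2] [0.5283 0.0859 0.0128] [0.5, 0.5]
((305.6283874511719, 195.70147705078125), (88.88784790039062, 72.43278503417969), 82.69424438476562)
[[ 0.6599  0.1256  0.1   ]
 [ 0.6859 -0.0382  0.1   ]
 [ 0.4834 -0.0663  0.1   ]
 [ 0.4593  0.0905  0.1   ]] [0.16587658 0.20448935 0.15861698] [0.5721308  0.02789995 0.1       ]
```

View pics/topc.png

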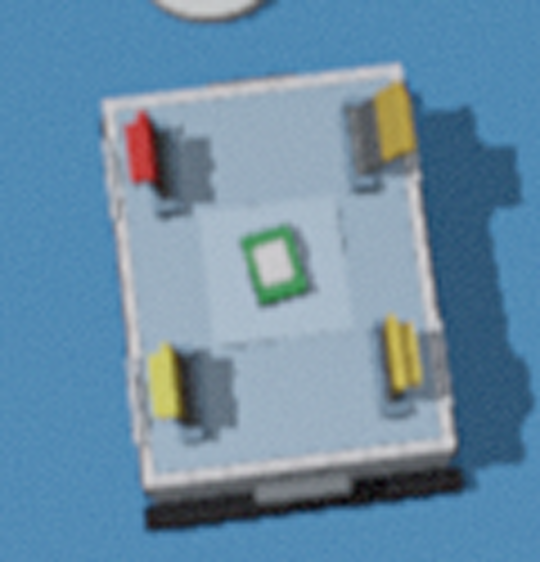

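The zoom shows the red clip upright at top left, clip c leaning outwards at top right, and the carton in the middle. Box yaw is about 8.2° and its centre is about (0.574, 0.028). Tab heights come out near 0.13, which fits upright clips. I'm moving above the box now.

>>> servo_tool --increments '[[[0, 3.8, -2.88, 0, 0], [0, 7.6, -5.76, 0, 0], [0, 11.4, -8.64, 0, 0], [0, 15.2, -11.5, 0, 0], [0, 19, -14.4, 0, 0]]]' --newtons 20

```text
t: 0.6
tool_pos: [0.3805, -0.3486, 0.2497]
tool_rot: [-3.062, -0.7, 0.0]
contact_force: [0.8, -0.9, 0.7]
opening: 0.0125
grip_force: 0.0
```

>>> servo_tool --increments '[[[0, 3.8, -2.88, 0, 0], [0, 7.6, -5.76, 0, 0], [0, 11.4, -8.64, 0, 0], [0, 15.2, -11.5, 0, 0], [0, 19, -14.4, 0, 0]]]'

```text
t: 1.1
tool_pos: [0.489, -0.1363, 0.25]
tool_rot: [-3.062, -0.7, 0.0]
contact_force: [0.8, -0.2, -0.5]
opening: 0.0002
grip_force: 0.0
```

>>> servo_tool --increments '[[[0, 3.8, -2.88, 0, 4], [0, 7.6, -5.76, 0, 8], [0, 11.4, -8.64, 0, 12], [0, 14.9, -11.2, 0, 17.6], [0, 14.9, -11.2, 0, 17.6]]]'

```text
t: 1.6
tool_pos: [0.5751, 0.0316, 0.2495]
tool_rot: [-3.132, -0.23, 0.001]
contact_force: [-1.0, -1.2, 0.6]
opening: -0.0003
grip_force: 0.0
```

Run:
```python
from station import ctrl
from h import *
o=ctrl.get_obs();d=ctrl.get_image("wrist");d["o"]=o;np.save("pics/w1.npy",d,allow_pickle=True)
cv2.imwrite("pics/w1.png",d["img"][...,::-1]);print(o["t"],o["tool_pos"],o["tool_rot"],o["contact_force"],o["opening"]);print(d["mount"],d["fx"],d["cx"],d["cy"])
```

```text
1.6 [0.57511777 0.03157491 0.24951679] [-3.13157843e+00 -2.30289180e-01  1.03142119e-03] [-1.0082377  -1.21742497  0.63572056] -0.00025017733219887586
[[ 1.45686542e-04 -9.47342335e-01 -3.20222546e-01  8.13296911e-02]
 [ 9.99999610e-01 -1.40802621e-04  8.71502563e-04  7.90988037e-04]
 [-8.70699447e-04 -3.20222548e-01  9.47341945e-01 -1.24247906e-01]
 [ 0.00000000e+00  0.00000000e+00  0.00000000e+00  1.00000000e+00]] 305.7414062499306 312.04936584345575 200.0236030725799
```

View pics/w1.png

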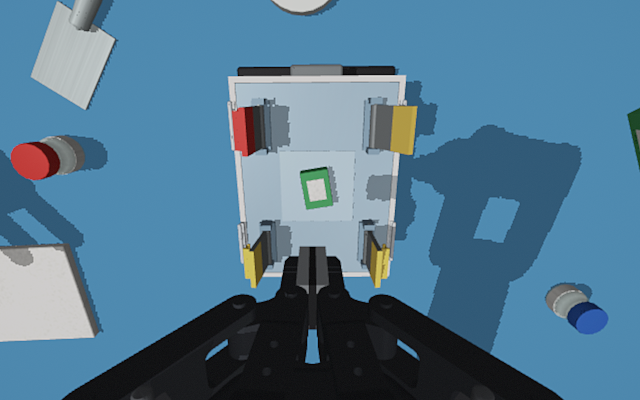

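The wrist view is sharp. The hinge barrels are near (265,126) for red, (372,125) for c, (268,243) for d and (366,242) for b. The rim corners are near (229,77), (405,76), (393,276) and (247,277).

```bash
cat >> h.py <<'E'
def wray(d,uv):
    o=d["o"];R=cv2.Rodrigues(np.array(o["tool_rot"]))[0];M=d["mount"]
    v=R@M[:3,:3]@np.array([(uv[0]-d["cx"])/d["fx"],(uv[1]-d["cy"])/d["fy"],1]);return R@M[:3,3]+o["tool_pos"],v
def wplane(d,uv,z):
    c,v=wray(d,uv);return c+v*(z-c[2])/v[2]
E
python3 - <<'E'
from h import *
d=np.load("pics/w1.npy",allow_pickle=True).item()
for n,uv in dict(red=(265,126),c=(372,125),d=(268,243),b=(366,242)).items(): print(n,wplane(d,uv,.1).round(4))
print([wplane(d,uv,.092).round(4).tolist() for uv in((229,77),(405,76),(393,276),(247,277))])
im=d["img"];cv2.imwrite("pics/w1c.png",cv2.resize(im[65:290,220:425,::-1],None,fx=2.6,fy=2.6,interpolation=cv2.INTER_CUBIC))
E
```

```text
red [0.6256 0.0798 0.1   ]
c [ 0.6401 -0.0125  0.1   ]
d [0.5131 0.0658 0.1   ]
b [ 0.5285 -0.0302  0.1   ]
[[0.661, 0.1154, 0.092], [0.6838, -0.0335, 0.092], [0.4897, -0.0688, 0.092], [0.4657, 0.0845, 0.092]]
```

View pics/w1c.png

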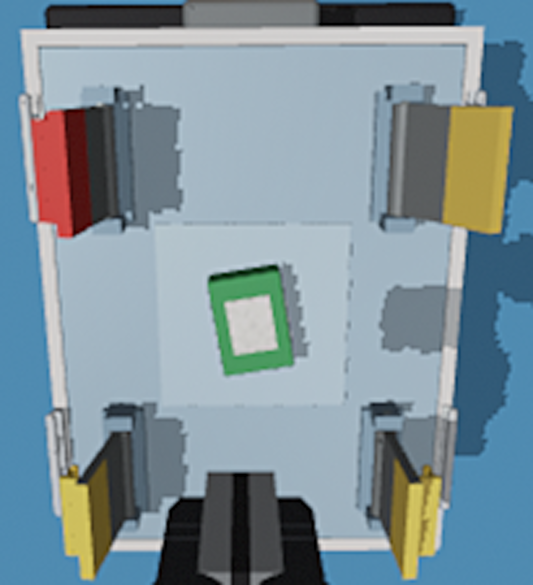

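Rim sides come out at 151 and 197 mm against 154 and 200, and hinge spacings at 93–97 and 113–115 mm against 100 and 116. I take the centre as (0.575, 0.0255) with yaw 8.8°. I'll go in behind the red clip and fold it outwards.

>>> servo_tool --increments '[[[0, 4, -1.2, 0, 0], [0, 5.7, -1.9, 0, 0], [0, 5.7, -1.9, 4.5, 0], [0, 5.7, -1.9, 8.5, 0], [0, 5.7, -1.9, 10.5, 0]]]'

```text
t: 2.15
tool_pos: [0.6251, 0.053, 0.1403]
tool_rot: [-3.133, -0.223, 0.011]
contact_force: [-0.4, -0.4, -0.6]
opening: -0.0002
grip_force: 0.0
```

>>> servo_tool --increments '[[[0, 0, -1, 0, 0], [0, 0, -2, 0, 0], [0, 0, -3, 0, 0], [0, 0, -4, 0, 0], [0, 0, -4.5, 0.3, 0]]]'

```text
t: 2.65
tool_pos: [0.6226, 0.1002, 0.1447]
tool_rot: [3.133, 0.226, 0.006]
contact_force: [-0.1, 0.7, 0.6]
opening: -0.0
grip_force: 0.4
```

>>> servo_tool --increments '[[[0, 0, -0.2, 0.4, 0], [0, 0, -0.4, 0.8, 0], [0, 0, -0.7, 1.2, 0], [0, 0, -0.7, 1.5, 0], [0, 0, -0.7, 1.5, 0]]]'

```text
t: 3.15
tool_pos: [0.6202, 0.1057, 0.1265]
tool_rot: [-3.133, -0.224, 0.002]
contact_force: [-0.4, -0.6, 1.8]
opening: -0.0
grip_force: 0.5
```

Run:
```python
from station import ctrl
from h import *
o=ctrl.get_obs();d=ctrl.get_image("wrist");cv2.imwrite("pics/w2.png",d["img"][...,::-1]);print(o["tool_pos"],o["contact_force"])
```

```text
[0.62017904 0.10573981 0.12649798] [-0.42084766 -0.61296587  1.81745443]
```

View pics/w2.png

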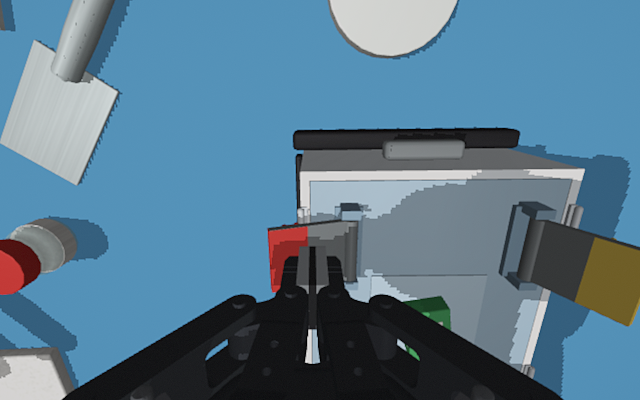

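The red clip is nearly flat: its hinge is near column 356 and its tab end near 268, with the fingertip at 313, about 22 mm out. I shift 5 mm further out and start pressing.

>>> servo_tool --increments '[[[0, 0, -0.25, 0.1, 0], [0, 0, -0.5, 0.2, 0], [0, 0, -0.5, 0.3, 0], [0, 0, -0.5, 0.4, 0], [0, 0, -0.5, 0.4, 0]]]'

```text
t: 3.7
tool_pos: [0.6198, 0.111, 0.1233]
tool_rot: [-3.133, -0.224, -0.0]
contact_force: [-0.2, 1.5, 1.3]
opening: -0.0003
grip_force: 0.6
```

>>> servo_tool --increments '[[[0, 0, 0, 0.05, 0], [0, 0, 0, 0.1, 0], [0, 0, 0, 0.1, 0]]]'

```text
t: 4.0
tool_pos: [0.6199, 0.1109, 0.1225]
tool_rot: [-3.133, -0.224, -0.0]
contact_force: [-0.8, 1.0, 1.6]
opening: -0.0003
grip_force: 1.0
```

>>> servo_tool --increments '[[[0, 0, 0, 0.05, 0], [0, 0, 0, 0.1, 0], [0, 0, 0, 0.15, 0], [0, 0, 0, 0.15, 0]]]'

```text
t: 4.4
tool_pos: [0.62, 0.1111, 0.1215]
tool_rot: [-3.133, -0.224, -0.001]
contact_force: [-2.4, 2.0, 5.4]
opening: 0.0002
grip_force: 2.6
```

>>> servo_tool --increments '[[[0, 0, 0, 0.05, 0], [0, 0, 0, 0.1, 0], [0, 0, 0, 0.1, 0]]]'

```text
t: 4.7
tool_pos: [0.62, 0.1111, 0.1207]
tool_rot: [-3.133, -0.224, -0.001]
contact_force: [-1.9, 3.2, 5.8]
opening: 0.0005
grip_force: 3.0
```

>>> servo_tool --increments '[[[0, 0, 0, 0.05, 0], [0, 0, 0, 0.1, 0], [0, 0, 0, 0.1, 0]]]'

```text
t: 5.0
tool_pos: [0.6199, 0.1113, 0.1198]
tool_rot: [-3.133, -0.224, -0.001]
contact_force: [-3.6, 2.3, 6.9]
opening: 0.0002
grip_force: 3.3
```

>>> servo_tool --increments '[[[0, 0, 0, 0.05, 0], [0, 0, 0, 0.1, 0], [0, 0, 0, 0.1, 0]]]'

```text
t: 5.3
tool_pos: [0.62, 0.1114, 0.1189]
tool_rot: [-3.132, -0.224, -0.001]
contact_force: [-3.4, 3.6, 6.5]
opening: 0.0003
grip_force: 3.4
```

>>> servo_tool --increments '[[[0, 0, 0, 0.05, 0], [0, 0, 0, 0.1, 0], [0, 0, 0, 0.1, 0]]]'

```text
t: 5.6
tool_pos: [0.6199, 0.1115, 0.1178]
tool_rot: [-3.132, -0.224, -0.001]
contact_force: [-2.9, 2.7, 6.4]
opening: -0.0001
grip_force: 3.2
```

>>> servo_tool --increments '[[[0, 0, 0, 0.05, 0], [0, 0, 0, 0.1, 0], [0, 0, 0, 0.1, 0]]]'

```text
t: 5.9
tool_pos: [0.62, 0.1109, 0.116]
tool_rot: [-3.133, -0.224, -0.001]
contact_force: [-0.8, 1.7, 3.1]
opening: -0.0
grip_force: 1.6
```

>>> servo_tool --increments '[[[0, 0, 0, 0.05, 0], [0, 0, 0, 0.1, 0], [0, 0, 0, 0.1, 0]]]'

```text
t: 6.2
tool_pos: [0.62, 0.1109, 0.1153]
tool_rot: [-3.133, -0.224, -0.001]
contact_force: [-1.4, 2.9, 5.3]
opening: -0.0002
grip_force: 2.7
```

The force dropped from 6.4 to 3.1 N, so the red clip snapped. I lift straight up, check, and carry on to b.

>>> servo_tool --increments '[[[0, 0, 0, -4, 0], [0, 0, 0, -8.5, 0], [0, 0, 0, -8.5, 0], [0, 0, 0, -8.5, 0]]]'

```text
t: 6.6
tool_pos: [0.6205, 0.1103, 0.2009]
tool_rot: [3.133, 0.223, 0.004]
contact_force: [-0.8, 0.0, -0.5]
opening: -0.0008
grip_force: 0.0
```

>>> servo_tool --increments '[[[0, -3, 2.7, 0, 0], [0, -6, 5.4, 0, 0], [0, -9, 8, 0, 0], [0, -11.6, 10.3, 0, 0], [0, -11.6, 10.3, 0, 0]]]'

```text
t: 7.1
tool_pos: [0.5163, -0.0099, 0.1966]
tool_rot: [3.134, 0.218, -0.009]
contact_force: [0.5, 0.6, 0.4]
opening: -0.0004
grip_force: 0.0
```

Run:
```python
from station import ctrl
from h import *
o=ctrl.get_obs();d=ctrl.get_image("wrist");cv2.imwrite("pics/w3.png",d["img"][...,::-1]);print(o["tool_pos"],o["contact_force"])
```

```text
[ 0.51625534 -0.00994885  0.1965947 ] [0.50337253 0.60331445 0.37113775]
```

View pics/w3.png

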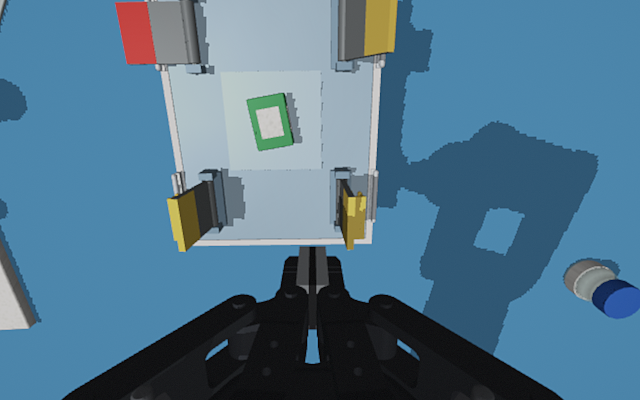

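Red stays flat, and b stands at about (350,210), just outward of the fingers at (313,250). I go down and fold b outwards.

>>> servo_tool --increments '[[[0, 0, 0, 2.5, 0], [0, 0, 0, 5.4, 0], [0, 0, 0, 5.4, 0]]]'

```text
t: 7.45
tool_pos: [0.5163, -0.0067, 0.1399]
tool_rot: [-3.131, -0.225, 0.017]
contact_force: [-1.3, -0.3, -0.9]
opening: 0.0
grip_force: 0.0
```

>>> servo_tool --increments '[[[0, 0, 1, 0, 0], [0, 0, 2, 0, 0], [0, 0, 3, 0, 0], [0, 0, 4, 0, 0], [0, 0, 4.5, 0.3, 0]]]'

```text
t: 7.95
tool_pos: [0.5271, -0.0537, 0.1441]
tool_rot: [3.133, 0.222, 0.004]
contact_force: [0.7, 0.2, 0.1]
opening: 0.0001
grip_force: 0.4
```

>>> servo_tool --increments '[[[0, 0.1, 0.2, 0.4, 0], [0, 0.1, 0.4, 0.8, 0], [0, 0.1, 0.6, 1.2, 0], [0, 0.1, 0.6, 1.6, 0], [0, 0.1, 0.6, 1.7, 0]]]'

```text
t: 8.45
tool_pos: [0.5275, -0.0579, 0.1251]
tool_rot: [-3.133, -0.224, 0.001]
contact_force: [1.4, -0.3, 1.0]
opening: 0.0003
grip_force: 0.6
```

>>> servo_tool --increments '[[[0, 0, 0, 0.05, 0], [0, 0, 0, 0.1, 0], [0, 0, 0, 0.15, 0], [0, 0, 0, 0.2, 0], [0, 0, 0, 0.2, 0]]]'

```text
t: 8.95
tool_pos: [0.5278, -0.058, 0.1238]
tool_rot: [3.134, 0.224, -0.0]
contact_force: [-0.6, -0.0, 1.0]
opening: -0.0001
grip_force: 0.6
```

>>> servo_tool --increments '[[[0, 0, 0, 0.05, 0], [0, 0, 0, 0.1, 0], [0, 0, 0, 0.1, 0]]]'

```text
t: 9.25
tool_pos: [0.5279, -0.0581, 0.1228]
tool_rot: [3.133, 0.224, 0.0]
contact_force: [-0.3, -0.8, 2.1]
opening: -0.0002
grip_force: 0.6
```

>>> servo_tool --increments '[[[0, 0, 0, 0.05, 0], [0, 0, 0, 0.1, 0], [0, 0, 0, 0.1, 0]]]'

```text
t: 9.55
tool_pos: [0.528, -0.0582, 0.1222]
tool_rot: [3.133, 0.224, 0.0]
contact_force: [-1.7, -0.8, 2.6]
opening: -0.0
grip_force: 1.5
```

>>> servo_tool --increments '[[[0, 0, 0, 0.05, 0], [0, 0, 0, 0.1, 0], [0, 0, 0, 0.1, 0]]]'

```text
t: 9.85
tool_pos: [0.5281, -0.0584, 0.1213]
tool_rot: [3.133, 0.224, 0.001]
contact_force: [-2.2, -1.3, 5.0]
opening: 0.0001
grip_force: 2.5
```

>>> servo_tool --increments '[[[0, 0, 0, 0.05, 0], [0, 0, 0, 0.1, 0], [0, 0, 0, 0.1, 0]]]'

```text
t: 10.15
tool_pos: [0.5282, -0.0585, 0.1205]
tool_rot: [3.133, 0.224, 0.001]
contact_force: [-2.6, -1.9, 5.0]
opening: 0.0001
grip_force: 2.9
```

>>> servo_tool --increments '[[[0, 0, 0, 0.05, 0], [0, 0, 0, 0.1, 0], [0, 0, 0, 0.1, 0]]]'

```text
t: 10.45
tool_pos: [0.5282, -0.0585, 0.1196]
tool_rot: [3.132, 0.224, 0.001]
contact_force: [-2.2, -2.6, 6.6]
opening: -0.0
grip_force: 3.2
```

>>> servo_tool --increments '[[[0, 0, 0, 0.05, 0], [0, 0, 0, 0.1, 0], [0, 0, 0, 0.1, 0]]]'

```text
t: 10.75
tool_pos: [0.5282, -0.0586, 0.1187]
tool_rot: [3.132, 0.224, 0.001]
contact_force: [-3.0, -2.2, 6.9]
opening: -0.0003
grip_force: 3.3
```

>>> servo_tool --increments '[[[0, 0, 0, 0.05, 0], [0, 0, 0, 0.1, 0], [0, 0, 0, 0.1, 0]]]'

```text
t: 11.05
tool_pos: [0.5282, -0.0587, 0.1178]
tool_rot: [3.132, 0.224, 0.001]
contact_force: [-2.9, -1.9, 6.6]
opening: -0.0002
grip_force: 3.4
```

>>> servo_tool --increments '[[[0, 0, 0, 0.05, 0], [0, 0, 0, 0.1, 0], [0, 0, 0, 0.1, 0]]]'

```text
t: 11.35
tool_pos: [0.5282, -0.0587, 0.1165]
tool_rot: [3.132, 0.224, 0.001]
contact_force: [-1.5, -3.5, 5.4]
opening: 0.0001
grip_force: 2.5
```

>>> servo_tool --increments '[[[0, 0, 0, 0.05, 0], [0, 0, 0, 0.1, 0], [0, 0, 0, 0.1, 0]]]'

```text
t: 11.65
tool_pos: [0.5282, -0.0583, 0.115]
tool_rot: [3.133, 0.224, 0.001]
contact_force: [-0.0, -2.6, 3.5]
opening: -0.0005
grip_force: 2.0
```

>>> servo_tool --increments '[[[0, 0, 0, 0.05, 0], [0, 0, 0, 0.05, 0]]]'

```text
t: 11.85
tool_pos: [0.5283, -0.0583, 0.1149]
tool_rot: [3.133, 0.224, 0.001]
contact_force: [-0.8, -3.0, 6.4]
opening: 0.0002
grip_force: 3.0
```

The force dropped from 6.9 to 3.5 N and then rose stiffly to 6.4, so b snapped and is on its stop. I lift off and move on to c.

>>> servo_tool --increments '[[[0, 0, 0, -4, 0], [0, 0, 0, -8.5, 0], [0, 0, 0, -8.5, 0], [0, 0, 0, -8.5, 0]]]'

```text
t: 12.25
tool_pos: [0.5283, -0.0577, 0.2]
tool_rot: [-3.133, -0.224, -0.003]
contact_force: [-0.4, -0.7, -0.6]
opening: 0.0
grip_force: 0.0
```

>>> servo_tool --increments '[[[0, 0, -3, 0, 0], [0, 3, -5.1, 0, 0], [0, 3, -5.1, 0, 0]]]'

```text
t: 12.55
tool_pos: [0.55, -0.0007, 0.1963]
tool_rot: [-3.131, -0.228, 0.006]
contact_force: [0.1, -0.7, 0.3]
opening: 0.0
grip_force: 0.0
```

Run:
```python
from station import ctrl
from h import *
o=ctrl.get_obs();d=ctrl.get_image("wrist");cv2.imwrite("pics/w4.png",d["img"][...,::-1]);d=ctrl.get_image("scene");cv2.imwrite("pics/s4.png",cv2.resize(d["img"][140:250,260:390,::-1],None,fx=4,fy=4));print(o["tool_pos"],o["contact_force"])
```

```text
[ 0.5500492  -0.00067047  0.1962681 ] [ 0.08237844 -0.73226557  0.31881263]
```

View pics/w4.png

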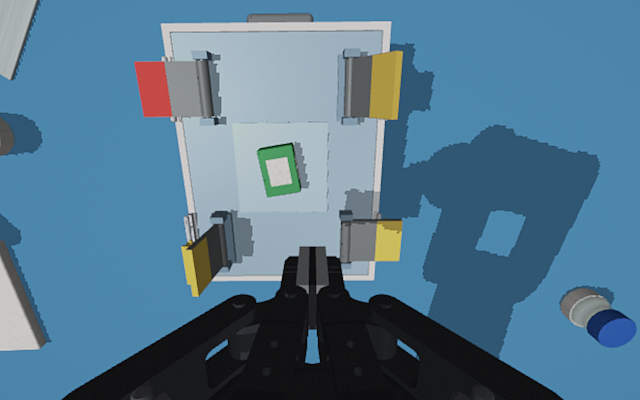

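Red and b lie flat. c at (372,85) leans outwards and d is still up. Now c.

>>> servo_tool --increments '[[[0, 4.5, 0.2, 0, 0], [0, 8.7, 0.2, 0, 0], [0, 8.7, 0.2, 0, 0], [0, 8.7, 0.2, 3, 0], [0, 8.7, 0.2, 5.4, 0]]]'

```text
t: 13.15
tool_pos: [0.6359, 0.0063, 0.1438]
tool_rot: [-3.134, -0.223, 0.002]
contact_force: [0.2, 0.5, -0.4]
opening: -0.0002
grip_force: 0.0
```

>>> servo_tool --increments '[[[0, 0, 0, 0, 0], [0, 0, 1.5, 0, 0], [0, 0, 3, 0, 0], [0, 0, 4, 0, 0], [0, 0, 4.5, 0.3, 0]]]'

```text
t: 13.65
tool_pos: [0.6444, -0.0394, 0.1445]
tool_rot: [3.133, 0.221, 0.006]
contact_force: [0.1, -0.2, 0.6]
opening: 0.0003
grip_force: 0.3
```

>>> servo_tool --increments '[[[0, 0, 0.2, 0.4, 0], [0, 0, 0.4, 0.8, 0], [0, 0, 0.4, 1.2, 0], [0, 0, 0.4, 1.6, 0], [0, 0, 0.4, 1.7, 0]]]'

```text
t: 14.15
tool_pos: [0.6434, -0.0411, 0.1245]
tool_rot: [-3.133, -0.225, 0.002]
contact_force: [-0.5, -0.7, 0.6]
opening: -0.0
grip_force: 0.6
```

>>> servo_tool --increments '[[[0, 0, 0, 0.05, 0], [0, 0, 0, 0.1, 0], [0, 0, 0, 0.15, 0], [0, 0, 0, 0.2, 0], [0, 0, 0, 0.2, 0]]]'

```text
t: 14.65
tool_pos: [0.6437, -0.0414, 0.1235]
tool_rot: [3.134, 0.224, -0.0]
contact_force: [-1.1, 0.3, 2.6]
opening: 0.0003
grip_force: 1.1
```

>>> servo_tool --increments '[[[0, 0, 0, 0.05, 0], [0, 0, 0, 0.1, 0], [0, 0, 0, 0.1, 0]]]'

```text
t: 14.95
tool_pos: [0.6438, -0.0416, 0.1227]
tool_rot: [3.133, 0.224, 0.0]
contact_force: [-2.4, -1.6, 4.3]
opening: 0.0001
grip_force: 2.3
```

>>> servo_tool --increments '[[[0, 0, 0, 0.05, 0], [0, 0, 0, 0.1, 0], [0, 0, 0, 0.1, 0]]]'

```text
t: 15.25
tool_pos: [0.6438, -0.0417, 0.1217]
tool_rot: [3.133, 0.224, 0.0]
contact_force: [-3.7, -1.4, 5.5]
opening: -0.0004
grip_force: 2.5
```

>>> servo_tool --increments '[[[0, 0, 0, 0.05, 0], [0, 0, 0, 0.1, 0], [0, 0, 0, 0.1, 0]]]'

```text
t: 15.55
tool_pos: [0.6438, -0.0418, 0.1209]
tool_rot: [3.133, 0.224, 0.0]
contact_force: [-3.4, -1.1, 5.8]
opening: 0.0
grip_force: 3.0
```

>>> servo_tool --increments '[[[0, 0, 0, 0.05, 0], [0, 0, 0, 0.1, 0], [0, 0, 0, 0.1, 0]]]'

```text
t: 15.85
tool_pos: [0.6439, -0.0419, 0.12]
tool_rot: [3.133, 0.224, 0.0]
contact_force: [-3.9, -1.9, 6.5]
opening: 0.0002
grip_force: 3.2
```

>>> servo_tool --increments '[[[0, 0, 0, 0.05, 0], [0, 0, 0, 0.1, 0], [0, 0, 0, 0.1, 0]]]'

```text
t: 16.15
tool_pos: [0.6439, -0.042, 0.119]
tool_rot: [3.132, 0.224, 0.001]
contact_force: [-3.6, -1.8, 5.1]
opening: -0.0001
grip_force: 2.9
```

>>> servo_tool --increments '[[[0, 0, 0, 0.05, 0], [0, 0, 0, 0.1, 0], [0, 0, 0, 0.1, 0]]]'

```text
t: 16.45
tool_pos: [0.6439, -0.042, 0.1177]
tool_rot: [3.132, 0.224, 0.001]
contact_force: [-1.5, -2.9, 4.7]
opening: 0.0001
grip_force: 1.9
```

>>> servo_tool --increments '[[[0, 0, 0, 0.05, 0], [0, 0, 0, 0.05, 0]]]'

```text
t: 16.65
tool_pos: [0.644, -0.0415, 0.1166]
tool_rot: [3.133, 0.224, 0.002]
contact_force: [-0.6, -1.7, 3.5]
opening: 0.0001
grip_force: 1.4
```

>>> servo_tool --increments '[[[0, 0, 0, 0.05, 0], [0, 0, 0, 0.05, 0]]]'

```text
t: 16.85
tool_pos: [0.644, -0.0416, 0.1164]
tool_rot: [3.133, 0.224, 0.001]
contact_force: [0.5, -2.2, 2.8]
opening: -0.0003
grip_force: 1.5
```

>>> servo_tool --increments '[[[0, 0, 0, 0.05, 0], [0, 0, 0, 0.05, 0]]]'

```text
t: 17.05
tool_pos: [0.644, -0.0416, 0.1161]
tool_rot: [3.133, 0.224, 0.001]
contact_force: [0.2, -2.2, 4.0]
opening: 0.0001
grip_force: 1.7
```

c snapped as well: the force fell from 6.5 to 2.8 N and then stiffened. I lift and go to d.

>>> servo_tool --increments '[[[0, 0, 0, -4, 0], [0, 0, 0, -8.5, 0], [0, 0, 0, -8.5, 0], [0, 0, 0, -8.5, 0]]]'

```text
t: 17.45
tool_pos: [0.6441, -0.041, 0.2019]
tool_rot: [-3.133, -0.224, -0.003]
contact_force: [-0.9, 0.1, -0.2]
opening: 0.0003
grip_force: 0.0
```

>>> servo_tool --increments '[[[0, -3.5, -3, 0, 0], [0, -7, -6, 0, 0], [0, -10, -9, 0, 0], [0, -11.6, -10.2, 0, 0], [0, -11.6, -10.2, 0, 0]]]'

```text
t: 17.95
tool_pos: [0.5111, 0.0447, 0.1978]
tool_rot: [-3.132, -0.227, 0.008]
contact_force: [0.7, 0.2, 0.8]
opening: -0.0001
grip_force: 0.0
```

Run:
```python
from station import ctrl
from h import *
o=ctrl.get_obs();d=ctrl.get_image("wrist");cv2.imwrite("pics/w5.png",d["img"][...,::-1]);print(o["tool_pos"],o["contact_force"])
```

```text
[0.5111268  0.04466916 0.19776971] [0.700864   0.18887086 0.80156018]
```

View pics/w5.png

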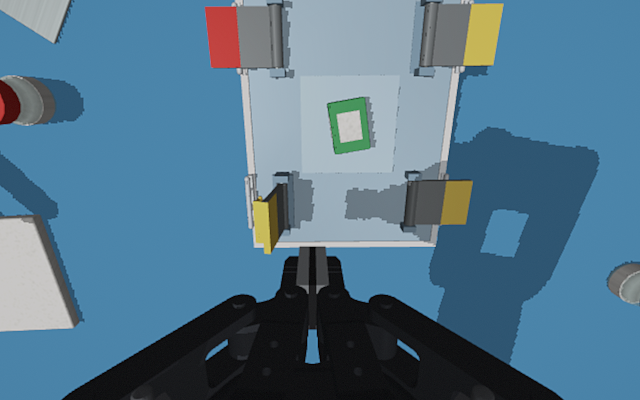

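Red, c and b are all flat, and the carton has not moved. d stands at about (268,215). Now I fold d.

>>> servo_tool --increments '[[[0, 0, 0, 2.5, 0], [0, 0, 0, 5.4, 0], [0, 0, 0, 5.4, 0]]]'

```text
t: 18.3
tool_pos: [0.5115, 0.0427, 0.1412]
tool_rot: [-3.132, -0.222, 0.016]
contact_force: [-1.1, -0.0, -1.1]
opening: 0.0
grip_force: 0.0
```

>>> servo_tool --increments '[[[0, 0, -1, 0, 0], [0, 0, -2, 0, 0], [0, 0, -3, 0, 0], [0, 0, -4, 0, 0], [0, 0, -4.5, 0.3, 0]]]'

```text
t: 18.8
tool_pos: [0.5086, 0.0888, 0.1451]
tool_rot: [3.133, 0.226, 0.004]
contact_force: [0.3, -0.5, 0.8]
opening: -0.0
grip_force: 0.3
```

>>> servo_tool --increments '[[[0, 0, -0.2, 0.4, 0], [0, 0, -0.4, 0.8, 0], [0, 0, -0.6, 1.2, 0], [0, 0, -0.6, 1.6, 0], [0, 0, -0.6, 1.7, 0]]]'

```text
t: 19.3
tool_pos: [0.5068, 0.0935, 0.1261]
tool_rot: [-3.133, -0.223, 0.002]
contact_force: [-0.5, 0.6, 1.9]
opening: 0.0001
grip_force: 0.9
```

>>> servo_tool --increments '[[[0, 0, 0, 0.05, 0], [0, 0, 0, 0.1, 0], [0, 0, 0, 0.15, 0], [0, 0, 0, 0.2, 0], [0, 0, 0, 0.2, 0]]]'

```text
t: 19.8
tool_pos: [0.5072, 0.0936, 0.1252]
tool_rot: [-3.133, -0.224, -0.0]
contact_force: [-2.3, -0.3, 5.3]
opening: -0.0003
grip_force: 2.2
```

>>> servo_tool --increments '[[[0, 0, 0, 0.05, 0], [0, 0, 0, 0.1, 0], [0, 0, 0, 0.1, 0]]]'

```text
t: 20.1
tool_pos: [0.5073, 0.0938, 0.1242]
tool_rot: [-3.133, -0.224, -0.001]
contact_force: [-2.8, 0.9, 5.0]
opening: 0.0001
grip_force: 2.6
```

>>> servo_tool --increments '[[[0, 0, 0, 0.05, 0], [0, 0, 0, 0.1, 0], [0, 0, 0, 0.1, 0]]]'

```text
t: 20.4
tool_pos: [0.5073, 0.0939, 0.1233]
tool_rot: [-3.133, -0.224, -0.001]
contact_force: [-3.5, 1.1, 6.2]
opening: 0.0
grip_force: 2.7
```

>>> servo_tool --increments '[[[0, 0, 0, 0.05, 0], [0, 0, 0, 0.1, 0], [0, 0, 0, 0.1, 0]]]'

```text
t: 20.7
tool_pos: [0.5074, 0.0939, 0.1223]
tool_rot: [-3.133, -0.224, -0.001]
contact_force: [-3.1, 1.1, 5.7]
opening: 0.0001
grip_force: 2.6
```

>>> servo_tool --increments '[[[0, 0, 0, 0.05, 0], [0, 0, 0, 0.1, 0], [0, 0, 0, 0.1, 0]]]'

```text
t: 21.0
tool_pos: [0.5074, 0.0939, 0.1213]
tool_rot: [-3.133, -0.224, -0.002]
contact_force: [-1.8, 2.4, 3.7]
opening: 0.0002
grip_force: 2.2
```

>>> servo_tool --increments '[[[0, 0, 0, 0.05, 0], [0, 0, 0, 0.1, 0], [0, 0, 0, 0.1, 0]]]'

```text
t: 21.3
tool_pos: [0.5072, 0.0934, 0.1194]
tool_rot: [3.133, 0.224, 0.001]
contact_force: [0.8, 0.5, 0.3]
opening: -0.0001
grip_force: 0.7
```

>>> servo_tool --increments '[[[0, 0, 0, 0.05, 0], [0, 0, 0, 0.05, 0]]]'

```text
t: 21.5
tool_pos: [0.5072, 0.0934, 0.1191]
tool_rot: [3.133, 0.224, 0.0]
contact_force: [1.5, 0.5, 1.3]
opening: 0.0002
grip_force: 0.7
```

Force fell from 5.7 to 0.3 N, so d snapped. I lift and check.

>>> servo_tool --increments '[[[0, 0, 0, -4, 0], [0, 0, 0, -8.5, 0], [0, 0, 0, -12.5, 0], [0, -4, 3, -12.5, 0], [0, -4, 3, -12.5, 0]]]'

```text
t: 22.0
tool_pos: [0.4696, 0.0562, 0.2446]
tool_rot: [3.132, 0.22, -0.0]
contact_force: [0.5, 0.8, -1.1]
opening: -0.0002
grip_force: 0.0
```

Run:
```python
from station import ctrl
from h import *
o=ctrl.get_obs();d=ctrl.get_image("wrist");cv2.imwrite("pics/w6.png",d["img"][...,::-1]);print(o["tool_pos"],o["contact_force"])
```

```text
[0.469638   0.05616208 0.24462146] [ 0.48942732  0.84764945 -1.13720069]
```

View pics/w6.png

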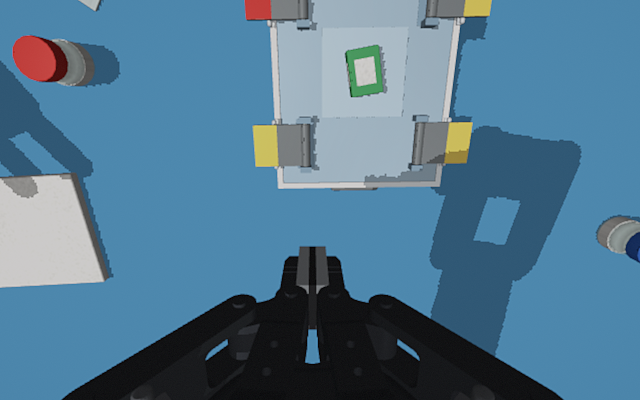

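All four clips lie flat, with d at (282,145) and b at (445,142). The carton is in place and the arm is clear.

```bash
python3 -c "
from station import ctrl
print(ctrl.finish_job())"
```

```text
the job is handed in; nothing more can be done
None
```

All four clips were snapped shut in order (red, b, c, d), each let go before the next; the last picture shows them flat with the carton still on the lid, and the job is handed in (no verdict was returned).

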